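# Lay two handpieces in the sloping V rest and shut the keeper

## Robot

A 7-joint arm with a two-finger parallel gripper is mounted at the origin on a cart in front of the work surface, level with it; the furniture and walls round the work are solid. World frame = base frame: x ahead of the robot, y to its left, z up, the work surface at z = 0. Lengths are in m, angles in rad, forces in N, time in s.
With the tool pointing down it reaches from about 0.4 to 0.9 m from the base axis. Payload 5.5 kg.
Tool frame: the origin (TCP) lies midway between the tips of the shut fingers; the grasp point (between the pads) lies 19 mm behind it (manip.grip_depth is the distance from the TCP to the grasp point, in m); z points along the fingers, x is the direction in which the jaws open and shut, and the axes are right-handed (so a half turn about z gives the same grasp; the last joint's range is limited). The gripper opens to 92 mm and grips with 3 to 60 N. Pads are 19 mm wide; open, the fingers measure 130 mm over their backs; the gripper's body (75 mm by 190 mm) begins 47 mm behind the grasp point.
Start: joints at [1.611, 0.501, -0.427, 1.55, 0.221, 1.138, -0.21], TCP at [0.144, -0.634, 0.227] pointing down, gripper open.
Joint ranges: [-2.88, 2.88], [-0.31, 2.03], [-1.54, 1.56], [0.2, 2.42], [-1.41, 4.55], [0.19, 2.02], [-2.57, 2.57]. Speed limits (rad/s): [2.57, 2.57, 3.14, 3.14, 3.14, 3.14, 3.14].

## Interface

Orientations are given as a unit quaternion [x, y, z, w].
In Python, from bench import manip, effector, viewer gives the robot as it stands. Calls block until the motion is done:
- manip.move_pose(position, orientation): joint-space move of the TCP to a pose.
- manip.servo_line(position, ori=None, vel=0.15): straight line of the TCP; ori=None keeps the orientation; vel is the mean speed in m/s.
- manip.movej(angles): joint-space move.
- effector.open_jaws() and effector.close(f_grip=None): open the fingers fully, or close them until they stop; f_grip is the grip in N (None keeps the last).
- manip.sleep(seconds).
- manip.solve_ik(position, orientation): joint angles nearest the present ones, or None.
- viewer.get_image(name): name is "scene" or "top" or "wrist"; returns the picture (384x512x3 uint8, red, green, blue); there is no depth.
- viewer.get_calibration(name): a dict with "vfov" (degrees; the focal length in pixels is half the picture's height over the tangent of half this angle, whatever the lens; pixels are square), "cx", "cy" (the principal point, pixels), "eye" and "attitude" of the camera in the world. Camera axes: x right, y down, z forward; pixel columns grow to the right and rows downward; lengths in m; the calibration is good to about 2 mm. A picture is of the moment at which its call begins: read the wrist's pose just before it. get_calibration takes no time and is no camera call; for the wrist camera it gives the pose at the moment of the call.
A pose or a line that the arm cannot do raises manip.PlanningError and nothing moves.
- manip.hand_in(): hands the job in, once; it reports no verdict.
Readings, each from a call of its own:
- manip.current_clock(): time.
- manip.current_q(): joint angles.
- manip.current_joint_velocities(): joint speeds.
- manip.current_tau(): joint torques, N m.
- manip.current_tool_pos(): TCP position.
- manip.current_tcp_rot(): TCP orientation.
- manip.current_force(): force on the tool from outside, world axes, zero at the start.
- manip.current_wrist_torque(): the same for the moment, N m.
- manip.current_finger_gap(): finger opening in m.
Only numpy, scipy, OpenCV 4.12 (cv2) and the standard library are available. Lean on these libraries where they do the work, as an engineer would, in place of code of your own. Each camera call takes 0.05 s, during which the arm holds its last target.

## Task

Lay the two lab handpieces in the sloping rest, the blue-ringed one in the blue V notches and the yellow-ringed one in the yellow, each cradled in both notches with its nose uphill and its tail down at the stop. Do not drop them. When both lie there, let go and swing the wire keeper over them until it is fully shut, leaving the polishing tin and the plaster model where they are.

Things in the scene. Friction and masses are not known exactly. Their poses are not given: they have to be found in the camera images.
- blue_handpiece: Lab handpiece: bright metal cylinder with blue rings (wide one at x = 34 to 48 mm), 28 mm in diameter, 0.15 kg, rolls easily. Origin on its axis; its x axis runs along the barrel to the nose. Cylindrical from x = -72 mm (flat tail) to +52 mm, tapering nose to +85 mm. Starts lying on the worktop (axis 14 mm up), nose roughly away from the robot (yaw within 0.4 rad).
- yellow_handpiece: Lab handpiece: bright metal cylinder with yellow rings (wide one at x = 34 to 48 mm), 28 mm in diameter, 0.15 kg, rolls easily. Origin on its axis; its x axis runs along the barrel to the nose. Cylindrical from x = -72 mm (flat tail) to +52 mm, tapering nose to +85 mm. Starts lying on the worktop (axis 14 mm up), nose roughly away from the robot (yaw within 0.4 rad).
- blue_nose (a point): Tip of the blue handpiece's nose, on its axis, 85 mm from its origin.
- yellow_nose (a point): Tip of the yellow handpiece's nose, on its axis, 85 mm from its origin.
- rest: Base of the fixed handpiece rest: flat plate 170 x 226 x 8 mm on the worktop, carrying the sloping cradle on pillars. Its x axis points to the high end, roughly away from the robot.
- cradle: Sloping part of the rest; origin midway between its two grooves, 85 mm above the worktop. x: uphill along the grooves, 25 degrees above level, the high end away from the robot; y: level, to the left; z: square to the slope. Rails 12 mm thick at x = -42 and +42 mm carry the V notches; fingers have free space between them down to z = -45 mm (side bars at y = +-106 mm, top at z = -30 mm).
- blue_place (a point): Blue groove: two 90-degree blue V pads, on the left (cradle y = +50 mm). The point is where the handpiece's origin lies when its barrel is cradled in both pads, parallel to the cradle's x, tail against the stop: cradle (0, +50, 0) mm. V mouth 44 mm wide, peaks at z = +2 mm, bottom at z = -20 mm.
- yellow_place (a point): Yellow groove, the same with yellow V pads on the right: cradle (0, -50, 0) mm. The stop for both is a plate across the low end, inner face at cradle x = -72 mm, top at z = -6 mm.
- keeper (a joint): Keeper: wire bail hinged across the high end of the rest (hinge line at cradle x = +100, z = -30 mm; arms at y = +-114 mm). 0: arms square to the slope, along the cradle's z; grows as it swings downhill over the handpieces; shut against its stop at 0.775; open limit -0.35. Starts open, -0.3 to 0.05. Friction holds it where it is left; about 1.5 N at the bar moves it.
- keeper_bar (a point): Middle of the keeper's cross bar (8 mm steel rod along the cradle's y, 68.6 mm from the hinge line), on the bar's axis, inside a black rubber sleeve 14 mm thick and 70 mm long. Shut, it lies at cradle x = +52, z = +19 mm, just clear of the barrels.
- polishing_tin: Bystander: round tin, blue lid, 64 mm across, 28 mm high, loose on the worktop; origin under its centre.
- plaster_model: Bystander: buff plaster model of a jaw, 62 x 66 x 28 mm, loose on the worktop; origin under its centre.
There are look-alikes about, which are no part of the job. Leave any green look-alike of the blue_handpiece alone.

How it is judged:
By the outcome, as a careful person would: the job done as asked, in the order asked, and still so for the second after the job is handed in, with the robot touching nothing.
It also fails if it takes over 58 s, if anything falls off the work surface, if the arm or the gripper's body presses on something with over 40 N, if the wrist force passes 120 N, or if a joint passes its speed limit or range.

## Working session

There is one attempt and no reset: what is moved stays moved. The work goes in short steps, each a Python script; the robot and the scene stay as the last script left them, time stands still between calls to the robot, and variables do not carry over. Pictures are saved under pics/ and viewed, and the job is handed in when it is done.

```bash
ls; mkdir -p pics; python3 - <<'E'
from bench import manip, effector, viewer
import cv2
print(manip.current_clock(), manip.current_q(), manip.current_tool_pos(), manip.current_tcp_rot(), manip.current_finger_gap(), manip.grip_depth)
for n in ("scene","top"):
    im=viewer.get_image(n); cv2.imwrite(f"pics/{n}0.png",im[...,::-1])
    print(n,im.shape,viewer.get_calibration(n))
print(viewer.get_calibration("wrist"))
E
```

```text
pics
0.0 [ 1.61120372  0.5017875  -0.42678023  1.55146349  0.22078938  1.13827653
 -0.21031894] [ 0.1434202  -0.63326642  0.22570959] [ 7.81337599e-01 -6.24107899e-01 -7.17298581e-04 -6.10117712e-04] 0.0918424793349216 0.0188
scene (384, 512, 3) {'vfov': 48.044355932853186, 'cx': 257.38999401149107, 'cy': 186.20638300831308, 'eye': array([-0.29956969,  0.79008573,  0.94720396]), 'attitude': array([-0.33747313,  0.81600551, -0.43808192,  0.16831851])}
top (384, 512, 3) {'vfov': 54.00287286991788, 'cx': 264.19631204909865, 'cy': 189.42702908818404, 'eye': array([ 0.3532725 , -0.12417595,  1.12793253]), 'attitude': array([ 0.74708865, -0.65637594,  0.07178937, -0.07665156])}
{'vfov': 69.04005669735355, 'cx': 253.87736367925322, 'cy': 184.28456546649315, 'eye': array([ 0.21776667, -0.61698607,  0.38422505]), 'attitude': array([ 0.77359392, -0.61733006, -0.08969501,  0.11140396])}
```

View pics/scene0.png

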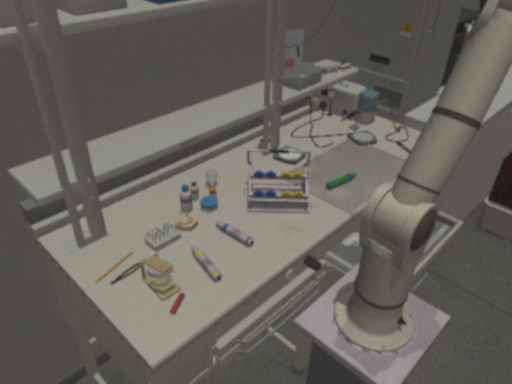

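View pics/top0.png

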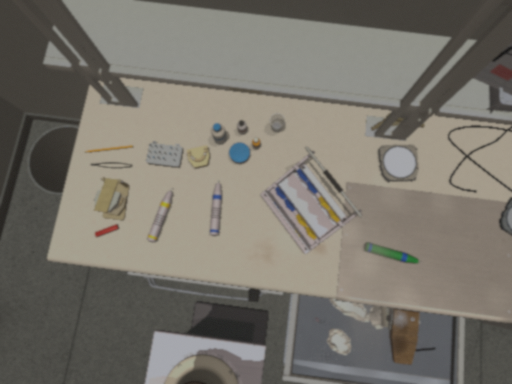

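```bash
cat > h.py <<'E'
import numpy as np, cv2
from scipy.spatial.transform import Rotation as R
from bench import manip, effector, viewer
def K(c):
    f=192/np.tan(np.radians(c['vfov'])/2); return np.array([[f,0,c['cx']],[0,f,c['cy']],[0,0,1]])
def proj(c,P):
    P=np.atleast_2d(P); r=R.from_quat(c['attitude']).as_matrix()
    q=(P-c['eye'])@r@K(c).T; return q[:,:2]/q[:,2:]
def unproj(c,px,z):
    px=np.atleast_2d(px); d=np.c_[px,np.ones(len(px))]@np.linalg.inv(K(c)).T@R.from_quat(c['attitude']).as_matrix().T
    return c['eye']+d*((z-c['eye'][2])/d[:,2])[:,None]
def snap(n,name,crop=None,scale=1):
    c=viewer.get_calibration(n); im=viewer.get_image(n); np.savez(f'pics/{name}.npz',im=im,**c)
    o=im
    if crop: o=im[crop[1]:crop[3],crop[0]:crop[2]]
    if scale!=1: o=cv2.resize(o,None,fx=scale,fy=scale,interpolation=cv2.INTER_CUBIC)
    cv2.imwrite(f'pics/{name}.png',np.ascontiguousarray(o[...,::-1])); return c,im
def load(name):
    d=np.load(f'pics/{name}.npz'); return {k:d[k] for k in d if k!='im'}, d['im']
E
python3 - <<'E'
from h import *
c=viewer.get_calibration('top'); s=viewer.get_calibration('scene')
for P in ([0,0,0],[.144,-.634,.226],[.5,0,0]): print(P,proj(c,P),proj(s,P))
print(unproj(c,[[218,190],[214,232],[169,193],[153,238],[340,170],[290,225],[240,153],[199,157],[367,247],[415,260]],.014).round(3))
im=cv2.imread('pics/top0.png')
cv2.imwrite('pics/topc.png',cv2.resize(im[110:270,80:430],None,fx=2.28,fy=2.28,interpolation=cv2.INTER_CUBIC))
im=cv2.imread('pics/scene0.png')
cv2.imwrite('pics/scenec.png',cv2.resize(im[130:300,140:370],None,fx=3.4,fy=3.4,interpolation=cv2.INTER_CUBIC))
E
```

```text
[0, 0, 0] [[199.99054915 394.72074324]] [[373.67453227 317.03882924]]
[0.144, -0.634, 0.226] [[479.31942666 396.79035219]] [[445.83787811 147.92858594]]
[0.5, 0, 0] [[227.09731799 215.12287773]] [[245.49283166 232.05202901]]
[[ 0.57   0.037  0.014]
 [ 0.444  0.029  0.014]
 [ 0.542  0.182  0.014]
 [ 0.403  0.204  0.014]
 [ 0.68  -0.323  0.014]
 [ 0.493 -0.191  0.014]
 [ 0.694 -0.012  0.014]
 [ 0.665  0.111  0.014]
 [ 0.458 -0.422  0.014]
 [ 0.438 -0.564  0.014]]
```

View pics/topc.png

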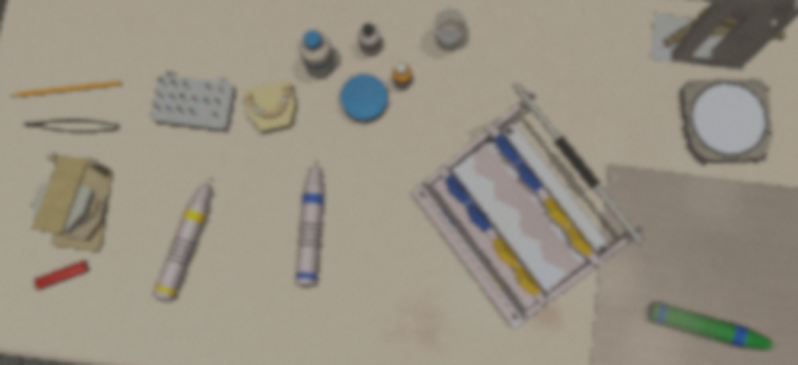

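View pics/scenec.png

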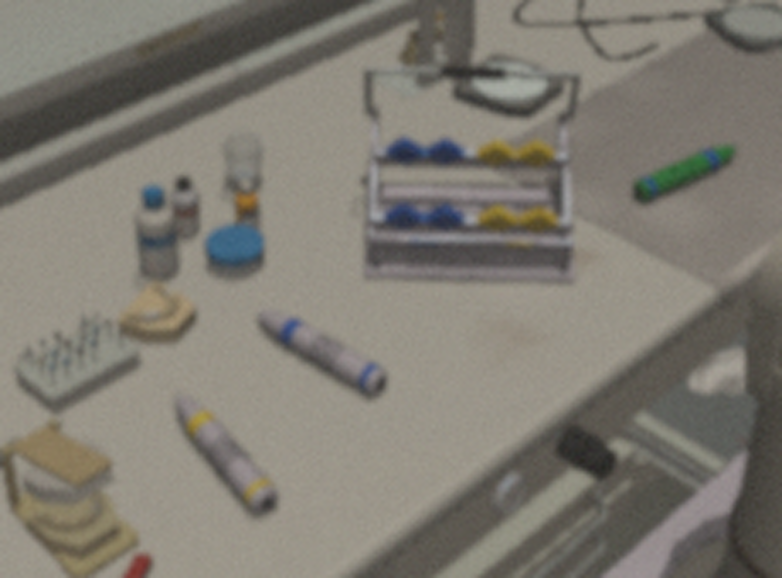

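```bash
cat >> h.py <<'E'
def RZ(a): return R.from_euler('z',a)
S25,C25=np.sin(np.radians(25)),np.cos(np.radians(25))
def cradle(x,y,yaw):
    "returns (origin, matrix) with origin x,y,0.085"
    M=(R.from_euler('z',yaw)*R.from_euler('y',-np.radians(25))).as_matrix(); return np.array([x,y,.085]),M
E
python3 - <<'E'
from h import *
from scipy.optimize import least_squares
c=viewer.get_calibration('wrist'); t=np.array(manip.current_tool_pos()); q=R.from_quat(manip.current_tcp_rot())
rel=q.inv()*R.from_quat(c['attitude']); print('cam in tool',q.inv().apply(c['eye']-t),rel.as_quat(),rel.as_matrix().round(3))
np.savez('cam.npz',p=q.inv().apply(c['eye']-t),q=rel.as_quat())
ct,imt=viewer.get_calibration('top'),cv2.imread('pics/top0.png')[...,::-1]
cs,ims=viewer.get_calibration('scene'),cv2.imread('pics/scene0.png')[...,::-1]
def blobs(im,roi,lo,hi):
    hsv=cv2.cvtColor(np.ascontiguousarray(im),cv2.COLOR_RGB2HSV); m=cv2.inRange(hsv,lo,hi)
    mm=np.zeros_like(m); x0,y0,x1,y1=roi; mm[y0:y1,x0:x1]=m[y0:y1,x0:x1]
    n,l,st,ce=cv2.connectedComponentsWithStats(mm)
    return [(st[i,4],*ce[i].round(1)) for i in range(1,n) if st[i,4]>=6]
for nm,im,rois in(('top',imt,[(260,150,360,250),(140,160,240,250)]),('scene',ims,[(240,150,320,220),(180,210,270,290)])):
    for roi in rois:
        print(nm,roi,'blue',blobs(im,roi,(100,110,40),(135,255,255)),'yel',blobs(im,roi,(15,110,60),(35,255,255)))
E
```

```text
cam in tool [ 0.00021084 -0.07610768 -0.15843743] [-1.43056873e-01  3.16400274e-04 -3.21980501e-04  9.89714366e-01] [[ 1.     0.001  0.001]
 [-0.001  0.959  0.283]
 [-0.001 -0.283  0.959]]
top (260, 150, 360, 250) blue [(np.int32(37), np.float64(302.2), np.float64(175.2)), (np.int32(36), np.float64(311.2), np.float64(186.9)), (np.int32(34), np.float64(280.1), np.float64(193.1)), (np.int32(35), np.float64(289.3), np.float64(205.0))] yel [(np.int32(138), np.float64(328.4), np.float64(209.1)), (np.int32(133), np.float64(305.7), np.float64(226.6))]
top (140, 160, 240, 250) blue [(np.int32(10), np.float64(236.9), np.float64(160.4)), (np.int32(12), np.float64(216.5), np.float64(196.5))] yel [(np.int32(34), np.float64(164.9), np.float64(204.3)), (np.int32(19), np.float64(152.3), np.float64(236.8))]
scene (240, 150, 320, 220) blue [(np.int32(18), np.float64(259.6), np.float64(173.5)), (np.int32(16), np.float64(270.6), np.float64(173.4)), (np.int32(45), np.float64(264.5), np.float64(192.7))] yel [(np.int32(94), np.float64(291.4), np.float64(174.5)), (np.int32(95), np.float64(292.0), np.float64(193.8))]
scene (180, 210, 270, 290) blue [(np.int32(7), np.float64(224.7), np.float64(226.3))] yel [(np.int32(19), np.float64(197.6), np.float64(253.7)), (np.int32(7), np.float64(214.4), np.float64(273.0))]
```

```bash
python3 - <<'E'
from h import *
from scipy.optimize import least_squares
ct=viewer.get_calibration('top'); cs=viewer.get_calibration('scene')
mod=np.array([[.042,.05,-.007],[-.042,.05,-.007],[.042,-.05,-.007],[-.042,-.05,-.007]])
top=np.array([[306.7,181.1],[284.8,199.2],[328.4,209.1],[305.7,226.6]])
sc=np.array([[265.1,173.5],[264.5,192.7],[291.4,174.5],[292,193.8]])
def P(p): o,M=cradle(*p[:3]); return o+mod@M.T
for use in ('top','scene','both'):
    f=lambda p: np.concatenate(([] if use=='scene' else [(proj(ct,P(p))-top).ravel()])+([] if use=='top' else [(proj(cs,P(p))-sc).ravel()]))
    s=least_squares(f,[.58,-.25,-.6]); print(use,s.x.round(4),np.abs(s.fun).max().round(2))
p=s.x; o,M=cradle(*p)
# feasibility of poses
tests={}
Rt=np.c_[M[:,1],M[:,0],-M[:,2]]  # tool x = cradle y, z=-cz ; y = z x x
Rt[:,1]=np.cross(Rt[:,2],Rt[:,0])
for nm,l in (('blue',[0,.05,-.011]),('yel',[0,-.05,-.011]),('blue+',[0.003,.05,.09]),('yel+',[.003,-.05,.09])):
    for sg in (1,-1):
        r=Rt*np.array([sg,sg,1]); q=manip.solve_ik(o+M@l,R.from_matrix(r).as_quat()); print(nm,sg,(o+M@l).round(3),None if q is None else np.round(q,2))
for th in (-.3,-.1,.05,.3,.6,.775):
    b=o+M@np.array([.1-.0686*np.sin(th),0,-.03+.0686*np.cos(th)])
    for tilt in (0,-25,-40):
     for sg in (1,-1):
      # jaws along cradle x direction; tool z tilted
      yw=R.from_euler('z',p[2])*R.from_euler('y',np.radians(tilt)); m=yw.as_matrix()
      r=np.c_[sg*m[:,0],-sg*m[:,1],-m[:,2]]
      q=manip.solve_ik(b+m[:,2]*-.01,R.from_matrix(r).as_quat()); print('bar',th,tilt,sg,b.round(3),None if q is None else np.round(q,2))
E
```

```text
top [ 0.5479 -0.2233 -0.8049] 0.42
scene [ 0.5435 -0.2088 -0.8223] 0.46
both [ 0.5482 -0.2203 -0.8095] 2.04
blue 1 [ 0.588 -0.189  0.075] [ 0.71  0.59 -0.74  2.07  1.31  0.68 -0.21]
blue -1 [ 0.588 -0.189  0.075] [-0.27  0.51  0.46  2.1   0.26  0.25 -2.53]
yel 1 [ 0.515 -0.258  0.075] [ 0.85  0.49 -0.67  2.2   1.34  0.51 -0.14]
yel -1 [ 0.515 -0.258  0.075] [-0.45  0.58  0.9   2.24 -1.09  0.25 -1.08]
blue+ 1 [ 0.56  -0.16   0.168] [ 0.92  0.45 -1.04  2.09  1.09  0.81 -0.04]
blue+ -1 [ 0.56  -0.16   0.168] [-0.52  0.3   0.66  2.13  0.23  0.44 -2.49]
yel+ 1 [ 0.488 -0.229  0.168] [ 1.12  0.29 -0.99  2.22  0.97  0.6   0.18]
yel+ -1 [ 0.488 -0.229  0.168] [-0.4   0.19  0.7   2.26  0.28  0.37 -2.35]
bar -0.3 0 1 [ 0.613 -0.288  0.168] [ 0.89  0.7  -0.74  1.53  0.5   1.11 -0.77]
bar -0.3 0 -1 [ 0.613 -0.288  0.168] [ 1.14  1.   -1.31  1.52  0.97  1.38  2.09]
bar -0.3 -25 1 [ 0.613 -0.288  0.168] [ 0.8   0.48 -0.64  1.91  0.92  0.64 -1.24]
bar -0.3 -25 -1 [ 0.613 -0.288  0.168] [ 1.21  0.84 -1.3   1.9   1.37  1.06  1.68]
bar -0.3 -40 1 [ 0.613 -0.288  0.168] [ 0.43  0.4  -0.26  2.11  1.52  
[... 1843 characters left out ...]
.2   0.84 -1.3   2.02  1.45  1.05  1.53]
bar 0.6 -40 1 [ 0.579 -0.252  0.135] [ 0.01  0.4   0.15  2.23  1.71  0.36 -2.29]
bar 0.6 -40 -1 [ 0.579 -0.252  0.135] [ 0.32  0.4  -0.21  2.22  1.71  0.49  0.92]
bar 0.775 0 1 [ 0.575 -0.249  0.124] [ 0.91  0.68 -0.77  1.69  0.55  1.   -0.87]
bar 0.775 0 -1 [ 0.575 -0.249  0.124] [ 1.17  1.   -1.31  1.69  1.01  1.29  1.98]
bar 0.775 -25 1 [ 0.575 -0.249  0.124] [ 0.6   0.44 -0.43  2.05  0.97  0.5  -1.4 ]
bar 0.775 -25 -1 [ 0.575 -0.249  0.124] [ 1.2   0.86 -1.3   2.04  1.48  1.06  1.5 ]
bar 0.775 -40 1 [ 0.575 -0.249  0.124] [ 0.02  0.42  0.13  2.24  1.78  0.37 -2.37]
bar 0.775 -40 -1 [ 0.575 -0.249  0.124] [ 0.32  0.42 -0.21  2.23  1.76  0.5   0.85]
```

```bash
cat >> h.py <<'E'
def tool(yaw,tilt=0,sg=1,roll=0):
    "tool x = sg*left of heading yaw; tilt>0: nose-up tilt about y by tilt rad"
    m=(R.from_euler('z',yaw)*R.from_euler('y',-tilt)*R.from_euler('x',roll)).as_matrix()
    return R.from_matrix(np.c_[sg*m[:,1],sg*m[:,0],-m[:,2]])
E
python3 - <<'E'
from h import *
print(manip.current_clock())
# dry: handpiece poses
for p,y in (([.507,.033,.1],.06),([.473,.193,.1],-.16),([.507,.033,.004],.06),([.473,.193,.004],-.16)):
    q=manip.solve_ik(p,tool(y).as_quat()); print(None if q is None else np.round(q,2))
t=tool(-.81,0); q=manip.solve_ik([.54,-.22,.26],t.as_quat()); print(np.round(q,2))
manip.move_pose([.54,-.22,.26],t.as_quat()); print(manip.current_clock(),np.round(manip.current_q(),2))
snap('wrist','w1')
E
```

```text
0.1
[ 0.71  0.65 -1.06  1.99  0.71  0.93  0.9 ]
[ 0.51  0.84 -1.3   1.98  0.94  1.11  0.19]
[ 0.45  0.68 -0.7   2.03  0.71  0.68  0.91]
[ 0.33  0.85 -1.01  2.02  0.99  0.87  0.17]
[ 1.1   0.51 -1.03  1.67  0.46  1.22  0.72]
2.1667 [ 1.1   0.51 -1.03  1.67  0.46  1.22  0.72]
```

View pics/w1.png

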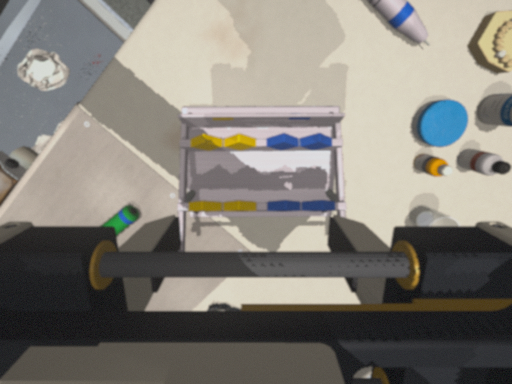

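```bash
python3 - <<'E'
from h import *
c,im=load('w1'); cv2.imwrite('pics/w1c.png',cv2.resize(im[95:245,170:355],None,fx=4.2,fy=4,interpolation=cv2.INTER_CUBIC)[...,::-1])
from scipy.optimize import least_squares
o,M=cradle(.5482,-.2203,-.8095)
for l in ([.042,.072,.002],[.042,.028,.002],[-.042,.072,.002],[-.042,-.072,.002],[-.042,-.028,.002],[.042,-.072,.002]): print(l,proj(c,o+M@l).round(1))
E
```

```text
[0.042, 0.072, 0.002] [[320.6 204.9]]
[0.042, 0.028, 0.002] [[283.9 205. ]]
[-0.042, 0.072, 0.002] [[318.  137.3]]
[-0.042, -0.072, 0.002] [[202.2 137.6]]
[-0.042, -0.028, 0.002] [[237.6 137.5]]
[0.042, -0.072, 0.002] [[200.4 205.2]]
```

View pics/w1c.png

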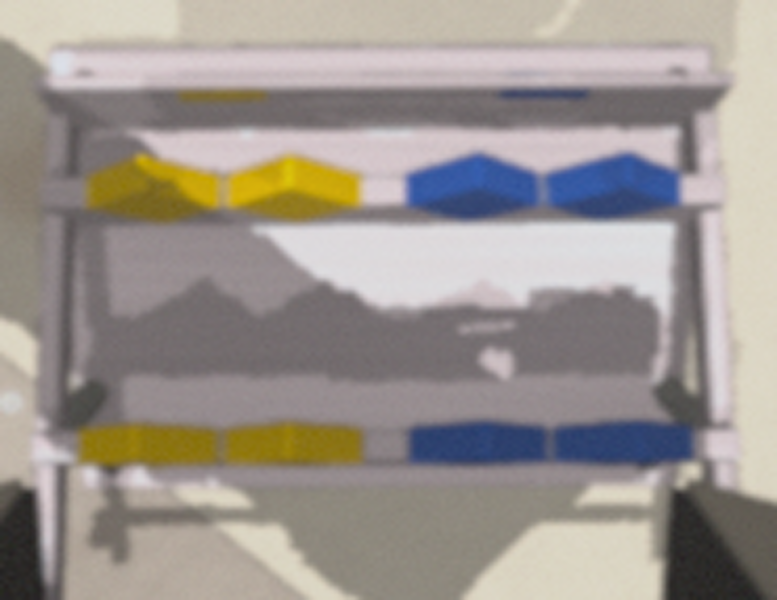

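```bash
cat > fit1.py <<'E'
from h import *
from scipy.optimize import least_squares
c,im=load('w1')
uv=lambda u,v: (170+(u+.5)/4.2-.5,95+(v+.5)/4-.5)
obs=[([-.048,-.072,.002],uv(143,155)),([-.048,-.028,.002],uv(290,155)),([-.048,.028,.002],uv(480,153)),([-.048,.072,.002],uv(625,153)),
([-.036,-.028,.002],uv(290,186)),([-.036,.028,.002],uv(476,184)),
([.036,-.028,.002],uv(290,422)),([.036,.028,.002],uv(485,421))]
L=np.array([a for a,b in obs]); U=np.array([b for a,b in obs])
def f(p): o,M=cradle(*p); return (proj(c,o+L@M.T)-U).ravel()
s=least_squares(f,[.55,-.22,-.81]); print(s.x.round(4)); print(s.fun.reshape(-1,2).round(1))
np.save('rest.npy',s.x)
o,M=cradle(*s.x)
sc=4; big=cv2.resize(im[85:245,165:360],None,fx=sc,fy=sc,interpolation=cv2.INTER_CUBIC)[...,::-1].copy()
def ln(pts):
    q=proj(c,o+np.array(pts)@M.T); q=((q-[165,85]+.5)*sc).astype(int); cv2.polylines(big,[q.reshape(-1,1,2)],False,(0,0,255),1,cv2.LINE_AA)
for x in (-.048,-.036,.036,.048):
    for y in (-.05,.05): ln([[x,y-.022,.002],[x,y,-.02],[x,y+.022,.002]])
ln([[-.072,-.11,-.006],[-.072,.11,-.006]]); ln([[-.08,-.106,-.03],[.1,-.106,-.03]]); ln([[-.08,.106,-.03],[.1,.106,-.03]])
cv2.imwrite('pics/ov1.png',big)
E
python3 fit1.py
```

```text
[ 0.5491 -0.2192 -0.8054]
[[-0.4 -0.3]
 [-0.1 -0.6]
 [-0.4 -0.4]
 [ 0.4 -0.6]
 [-0.1  1. ]
 [ 0.8  1.2]
 [-0.2 -0.1]
 [-0.  -0.1]]
```

View pics/ov1.png

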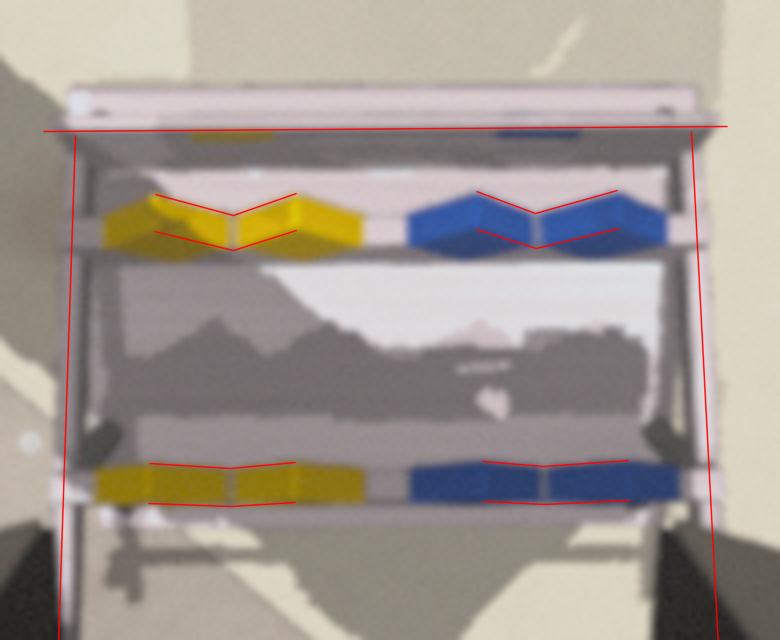

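```bash
python3 - <<'E'
from h import *
t=tool(0); q=manip.solve_ik([.5,.11,.22],t.as_quat()); print(np.round(q,2))
manip.move_pose([.5,.11,.22],t.as_quat()); print(manip.current_clock())
snap('wrist','w2'); print(manip.current_force())
E
```

```text
[ 0.68  0.49 -1.21  1.89  0.51  1.13  0.84]
3.4833
[0.17984101 0.14193603 0.49870851]
```

View pics/w2.png

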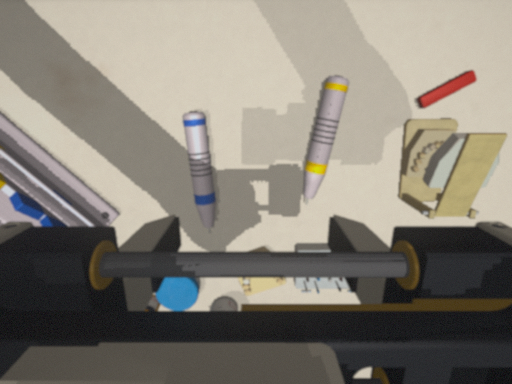

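```bash
python3 - <<'E'
from h import *
c,im=load('w2')
a=cv2.resize(im[100:240,165:235],None,fx=4.2,fy=4.2,interpolation=cv2.INTER_CUBIC); b=cv2.resize(im[65:205,290:370],None,fx=4.2,fy=4.2,interpolation=cv2.INTER_CUBIC)
cv2.imwrite('pics/w2c.png',np.hstack([a,b])[...,::-1])
E
```

```text
(no output)
```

View pics/w2c.png

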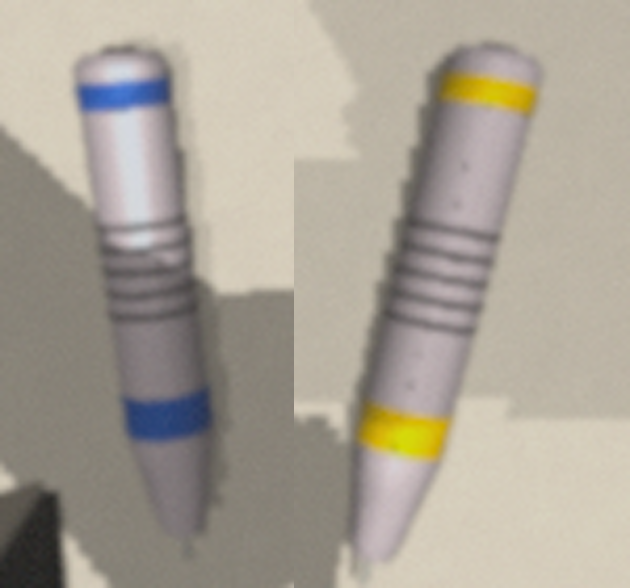

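```bash
cat > fit2.py <<'E'
from h import *
from scipy.optimize import least_squares
c,im=load('w2')
def sil(p,s,sd):
    C=np.array([p[0]+s*np.cos(p[2]),p[1]+s*np.sin(p[2]),.014]); a=np.array([np.cos(p[2]),np.sin(p[2]),0])
    v=C-c['eye']; n=np.cross(a,v); n/=np.linalg.norm(n)
    return proj(c,C+sd*.014*n)[0]
D={'blue':(165,100,0,[(34,-1,124,400),(48,-1,130,441),(34,1,207,388),(48,1,212,432),('a',-1,79,86),('b',-1,82,110),('a',1,167,78),('b',1,170,103)]),
'yellow':(290,65,294,[(34,-1,367,403),(48,-1,359,442),(34,1,452,420),(48,1,443,460),('a',-1,444,75),('b',-1,438,101),('a',1,537,88),('b',1,531,112)])}
out={}
for k,(ox,oy,u0,pts) in D.items():
    U=np.array([((u-u0+.5)/4.2-.5+ox,(v+.5)/4.2-.5+oy) for _,_,u,v in pts])
    best=None
    for flip in (1,-1):
        def f(p):
            return np.concatenate([sil(p,({'a':p[3],'b':p[4]}[s] if isinstance(s,str) else s*.001),sd*flip)-u for (s,sd,_,_),u in zip(pts,U)])
        s=least_squares(f,[.5,.1,0,-.06,-.05])
        if best is None or s.cost<best.cost: best=s
    print(k,best.x.round(4),best.fun.reshape(-1,2).round(1).tolist())
    p=best.x; a=np.array([np.cos(p[2]),np.sin(p[2]),0]); o=np.array([p[0],p[1],.014])
    print(' nose px',proj(c,o+.085*a).round(1),'tail px',proj(c,o-.072*a).round(1)); out[k]=p[:3]
np.savez('hp.npz',**out)
E
python3 fit2.py
```

```text
blue [ 0.5115  0.0365  0.0746 -0.0664 -0.0591] [[-0.4, 0.3], [-0.4, 0.1], [0.3, 0.3], [0.3, -0.7], [-0.7, 0.1], [-0.5, 0.2], [0.7, -0.0], [0.7, -0.2]]
 nose px [[208.7 227.5]] tail px [[193.4 114.7]]
yellow [ 0.4682  0.1979 -0.1734 -0.0656 -0.0586] [[-0.1, -0.5], [-0.5, 0.2], [0.7, -0.1], [0.2, 0.5], [-0.5, -0.3], [-0.4, -0.6], [0.4, 0.3], [0.3, 0.5]]
 nose px [[308.7 197.9]] tail px [[337.6  78.5]]
```

```bash
cat >> h.py <<'E'
rest=None
try: rest=np.load('rest.npy')
except Exception: pass
def T(): return manip.current_clock()
def rep(s): print(s,'t=%.2f'%T(),'tcp',np.round(manip.current_tool_pos(),4),'F',np.round(manip.current_force(),1),'gap %.4f'%manip.current_finger_gap())
E
python3 - <<'E'
from h import *
from scipy.optimize import least_squares
o,M=cradle(*rest); ct=viewer.get_calibration('top')
for th in (-.3,-.2,-.1,0,.05): print(th,proj(ct,o+M@np.array([.1-.0686*np.sin(th),0,-.03+.0686*np.cos(th)])).round(1))
hp=np.load('hp.npz'); p=hp['blue']; t=tool(p[2])
for z in (.10,.004): print(np.round(manip.solve_ik([p[0],p[1],z],t.as_quat()),2))
manip.move_pose([p[0],p[1],.09],t.as_quat()); rep('above')
manip.servo_line([p[0],p[1],.004],vel=.12); rep('down')
E
```

```text
-0.3 [[336.  177.2]]
-0.2 [[333.9 178.8]]
-0.1 [[331.8 180.4]]
0 [[329.7 182.1]]
0.05 [[328.7 182.9]]
[ 0.7   0.65 -1.06  1.98  0.72  0.94  0.91]
[ 0.57  0.78 -0.89  2.02  0.88  0.79  0.79]
above t=4.18 tcp [0.5123 0.0372 0.0909] F [0.3 0.1 0.3] gap 0.0914
down t=5.05 tcp [0.5121 0.0369 0.0047] F [-0.4  0.8 -0.2] gap 0.0918
```

```bash
python3 - <<'E'
from h import *
effector.close(20); rep('closed')
p=np.load('hp.npz')['blue']
manip.servo_line([p[0],p[1],.16],vel=.2); rep('lift')
snap('wrist','w3',crop=(150,40,360,250),scale=3)
o,M=cradle(*rest); l=np.array([.004,.05,.09]); P=o+M@l
q=manip.solve_ik(P,tool(rest[2],np.radians(25)).as_quat()); print(np.round(q,2),P.round(3))
E
```

```text
closed t=6.07 tcp [0.5115 0.0365 0.004 ] F [ 0.5 -0.6 -0.1] gap 0.0273
lift t=7.00 tcp [0.5106 0.0359 0.1589] F [ 0.4  0.1 -1.9] gap 0.0277
[ 0.75  0.36 -0.82  2.09  0.97  0.71  0.04] [ 0.561 -0.16   0.168]
```

View pics/w3.png

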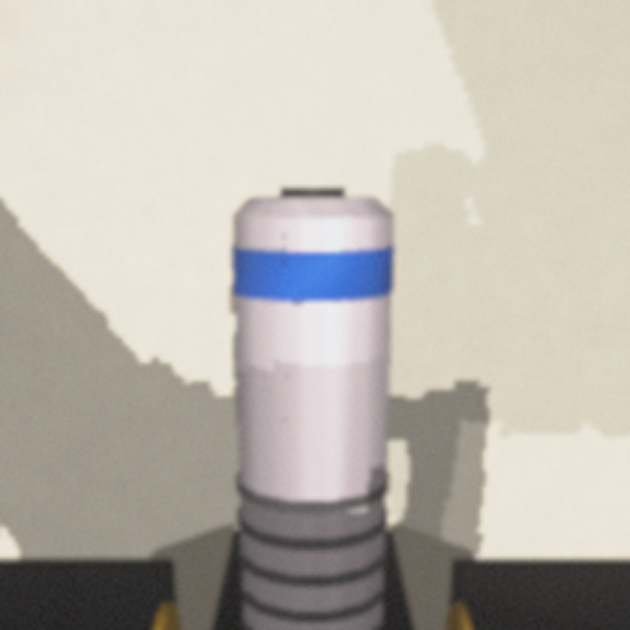

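```bash
python3 - <<'E'
from h import *
c,_=load('w3'); t=tool(np.load('hp.npz')['blue'][2]); tp=np.array([.5106,.0359,.1589])
for d in (-.004,0,.004):
  for h in (-.008,-.010,-.012):
    print(d,h,proj(c,tp+t.apply([[0,-.0660+d,h-.014],[0,-.0588+d,h-.014],[.014,-.0588+d,h],[-.014,-.0588+d,h]])).round(1).tolist())
E
```

```text
-0.004 -0.008 [[254.5, 117.7], [254.5, 132.9], [280.8, 130.1], [228.1, 130.1]]
-0.004 -0.01 [[254.5, 117.9], [254.5, 133.4], [281.1, 130.5], [227.8, 130.5]]
-0.004 -0.012 [[254.5, 118.1], [254.5, 133.8], [281.5, 130.9], [227.4, 130.8]]
0 -0.008 [[254.5, 126.2], [254.5, 141.2], [280.6, 137.7], [228.3, 137.6]]
0 -0.01 [[254.5, 126.6], [254.5, 141.8], [280.9, 138.1], [228.0, 138.1]]
0 -0.012 [[254.5, 126.9], [254.5, 142.4], [281.3, 138.6], [227.7, 138.6]]
0.004 -0.008 [[254.5, 134.6], [254.5, 149.4], [280.4, 145.1], [228.5, 145.1]]
0.004 -0.01 [[254.5, 135.1], [254.5, 150.0], [280.7, 145.7], [228.2, 145.7]]
0.004 -0.012 [[254.5, 135.6], [254.5, 150.7], [281.0, 146.3], [227.9, 146.2]]
```

```bash
python3 - <<'E'
from h import *
o,M=cradle(*rest); t=tool(rest[2],np.radians(25))
manip.move_pose(o+M@[.0042,.05,.09],t.as_quat()); rep('appr')
manip.servo_line(o+M@[.0042,.05,.0],vel=.15); rep('at +10')
print('cradle',(M.T@(np.array(manip.current_tool_pos())-o)).round(4), (M.T@np.array(manip.current_force())).round(1))
snap('wrist','w4',crop=(100,40,410,250),scale=2.5)
snap('scene','s4',crop=(200,130,340,240),scale=5)
E
```

```text
appr t=7.95 tcp [ 0.5613 -0.1587  0.1677] F [-0.5 -0.1 -2. ] gap 0.0273
at +10 t=8.70 tcp [ 0.5881 -0.1862  0.0869] F [ 1.   0.  -1.6] gap 0.0273
cradle [0.0038 0.051  0.0003] [-0.1  0.7 -1.7]
```

View pics/w4.png

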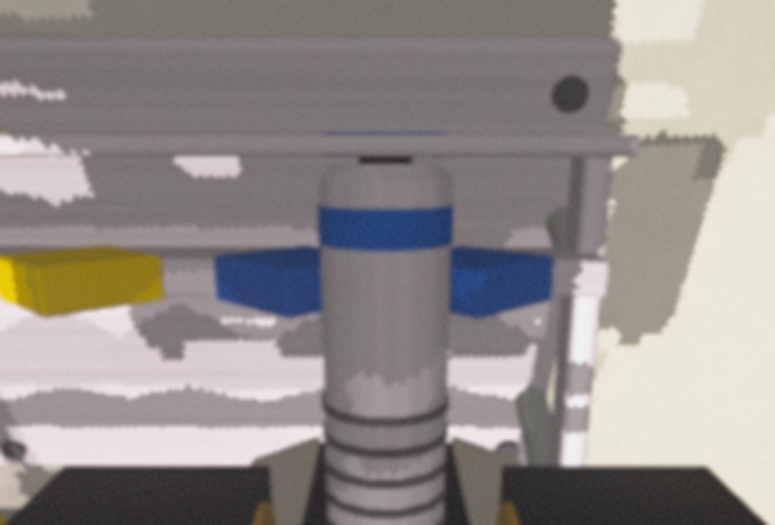

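View pics/s4.png

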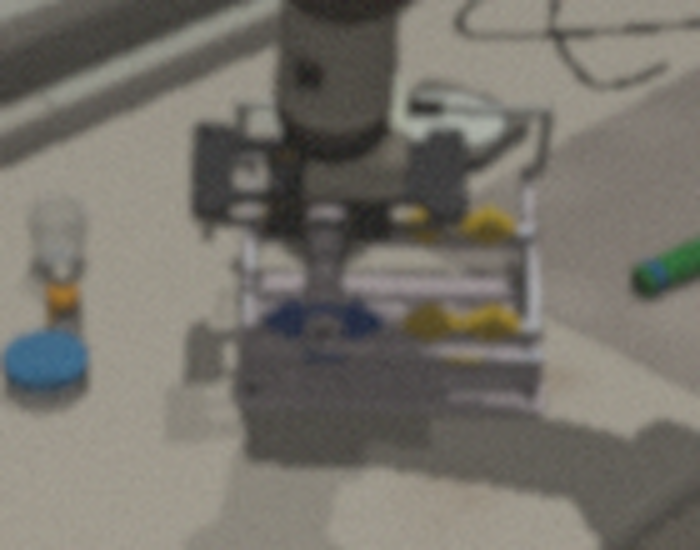

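```bash
cat >> h.py <<'E'
def lower(y,x,zs,lim=4,vel=.05):
    o,M=cradle(*rest); F0=M.T@np.array(manip.current_force())
    for z in zs:
        manip.servo_line(o+M@[x,y,z],vel=vel)
        F=M.T@np.array(manip.current_force())-F0; print('z',z,'dF',F.round(1),(M.T@(np.array(manip.current_tool_pos())-o)).round(4),'t %.2f'%T())
        if F[2]>lim: break
    return z
def slide(y,z,xs,lim=3,vel=.04):
    o,M=cradle(*rest); F0=M.T@np.array(manip.current_force())
    for x in xs:
        manip.servo_line(o+M@[x,y,z],vel=vel)
        F=M.T@np.array(manip.current_force())-F0; print('x',x,'dF',F.round(1),(M.T@(np.array(manip.current_tool_pos())-o)).round(4),'t %.2f'%T())
        if F[0]>lim: break
    return x
E
python3 - <<'E'
from h import *
z=lower(.05,.0042,[-.006,-.008,-.010,-.0115,-.013]); np.save('zb.npy',z)
snap('wrist','w5',crop=(100,40,410,250),scale=2.5)
E
```

```text
z -0.006 dF [0.1 0.8 0.3] [ 0.0044  0.0498 -0.0059] t 9.07
z -0.008 dF [ 0.   1.6 -0.5] [ 0.0042  0.0499 -0.0081] t 9.32
z -0.01 dF [-0.4  1.9  2.9] [ 0.0043  0.0506 -0.0098] t 9.57
z -0.0115 dF [-1.1 -0.9 15. ] [ 0.0044  0.0505 -0.0103] t 9.82
```

View pics/w5.png

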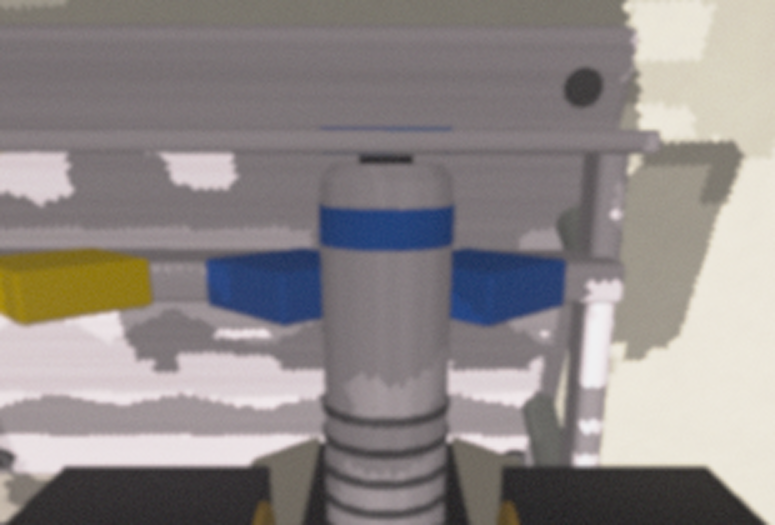

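```bash
python3 - <<'E'
from h import *
lower(.05,.0042,[-.0102],lim=99)
slide(.05,-.0102,[.002,.0005,-.0008,-.002,-.0035,-.005],lim=3.5)
E
```

```text
z -0.0102 dF [  2.9   3.9 -12.2] [ 0.0044  0.0504 -0.0101] t 10.12
x 0.002 dF [ 2.1  0.6 -0.6] [ 0.0025  0.0505 -0.0101] t 10.37
x 0.0005 dF [ 5.2  1.3 -2.1] [ 0.0023  0.0504 -0.01  ] t 10.62
```

```bash
python3 - <<'E'
from h import *
effector.open_jaws(); rep('open')
snap('wrist','w6',crop=(100,40,410,250),scale=2.5)
o,M=cradle(*rest)
manip.servo_line(o+M@[.002,.05,.10],vel=.25); rep('up')
snap('wrist','w7')
E
```

```text
open t=11.74 tcp [ 0.5884 -0.188   0.076 ] F [-0.2 -1.1  0.7] gap 0.0917
up t=12.38 tcp [ 0.5571 -0.156   0.1768] F [ 0.2 -1.  -0.4] gap 0.0916
```

View pics/w6.png

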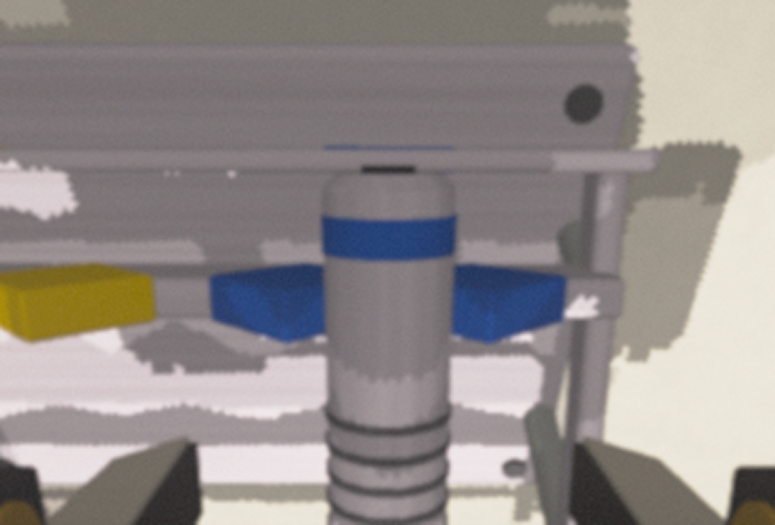

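View pics/w7.png

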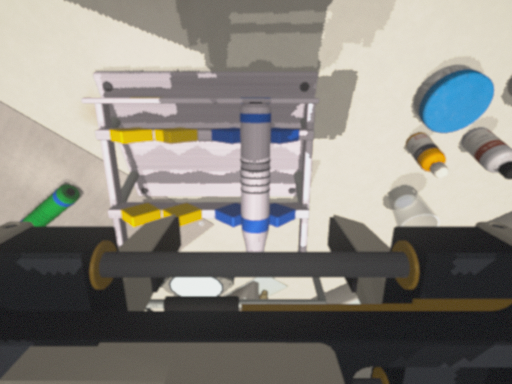

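```bash
python3 - <<'E'
from h import *
p=np.load('hp.npz')['yellow']; t=tool(p[2])
manip.move_pose([p[0],p[1],.10],t.as_quat()); rep('above')
snap('wrist','w8')
manip.servo_line([p[0],p[1],.004],vel=.12); rep('down')
effector.close(20); rep('closed')
manip.servo_line([p[0],p[1],.16],vel=.2); rep('lift')
snap('wrist','w9',crop=(150,40,360,250),scale=3)
c,_=load('w9');tp=np.array(manip.current_tool_pos()); t=R.from_quat(manip.current_tcp_rot())
for d in (-.004,0,.004): print(d,proj(c,tp+t.apply([[0,-.0660+d,-.024],[0,-.0588+d,-.024]])).round(1).tolist())
E
```

```text
above t=13.80 tcp [0.4689 0.1965 0.0999] F [-0.1  1.1  0.5] gap 0.0920
down t=14.80 tcp [0.4686 0.1983 0.0045] F [-0.1 -0.1 -0. ] gap 0.0916
closed t=15.82 tcp [0.4681 0.1979 0.004 ] F [-0.3  1.   0.6] gap 0.0271
lift t=16.75 tcp [0.4675 0.1972 0.1589] F [-0.1 -0.2 -1.1] gap 0.0271
-0.004 [[254.9, 117.3], [254.8, 132.8]]
0 [[254.8, 125.9], [254.8, 141.2]]
0.004 [[254.8, 134.5], [254.8, 149.4]]
```

View pics/w9.png

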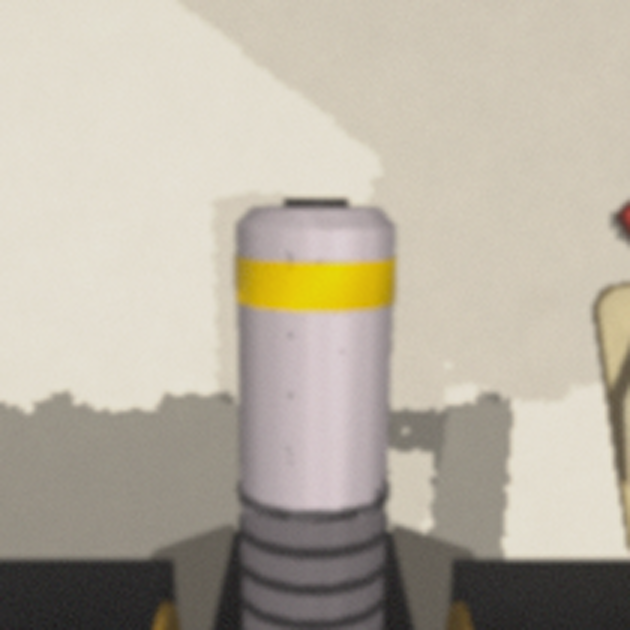

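```bash
python3 - <<'E'
from h import *
o,M=cradle(*rest); t=tool(rest[2],np.radians(25))
p=np.array(manip.current_tool_pos()); manip.servo_line([p[0]+.03,p[1]-.03,.20],vel=.25); rep('up')
P=o+M@[.003,-.05,.12]; q=manip.solve_ik(P,t.as_quat()); print(P.round(3),None if q is None else np.round(q,2),np.round(manip.current_q(),2))
if q is not None:
    manip.move_pose(P,t.as_quat()); rep('appr')
    manip.servo_line(o+M@[.003,-.05,.0],vel=.15); rep('at +10')
    snap('wrist','w10',crop=(100,40,410,250),scale=2.5)
E
```

```text
up t=17.18 tcp [0.4975 0.1666 0.1994] F [-0.6 -0.  -1.5] gap 0.0271
[ 0.48  -0.219  0.195] [ 1.27  0.24 -1.15  2.21  0.86  0.64  0.27] [ 0.49  0.5  -1.1   1.88  0.51  1.08  0.58]
appr t=18.61 tcp [ 0.4807 -0.2179  0.1952] F [ 0.3 -0.4 -1.8] gap 0.0274
at +10 t=19.56 tcp [ 0.5156 -0.255   0.0867] F [-0.   0.8 -1.4] gap 0.0276
```

View pics/w10.png

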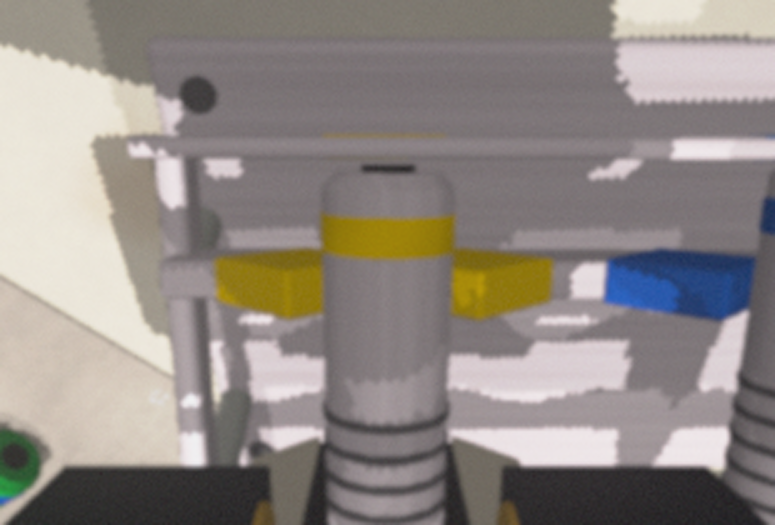

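```bash
python3 - <<'E'
from h import *
lower(-.05,.003,[-.008,-.0100,-.011,-.012,-.013],lim=4)
lower(-.05,.003,[-.0102],lim=99)
x=slide(-.05,-.0102,[.001,-.0005,-.002,-.0035,-.005,-.006],lim=4.5)
E
```

```text
z -0.008 dF [ 0.1 -0.4  0.1] [ 0.0032 -0.0502 -0.0078] t 19.92
z -0.01 dF [ 0.2 -0.2  4.6] [ 0.0034 -0.0496 -0.0096] t 20.17
z -0.0102 dF [ 0.6 -0.3  4. ] [ 0.0034 -0.0495 -0.0097] t 20.42
x 0.001 dF [ 2.   0.5 -2. ] [ 0.0025 -0.0495 -0.0097] t 20.67
x -0.0005 dF [ 3.2  0.6 -2.4] [ 0.0015 -0.0495 -0.0097] t 20.92
x -0.002 dF [ 3.8  0.8 -2. ] [ 0.0005 -0.0495 -0.0097] t 21.17
x -0.0035 dF [ 6.2  0.8 -3.8] [ 0.0005 -0.0495 -0.0096] t 21.42
```

```bash
python3 - <<'E'
from h import *
effector.open_jaws(); rep('open')
o,M=cradle(*rest)
manip.servo_line(o+M@[.001,-.05,.11],vel=.25); rep('up')
snap('wrist','w11')
t=tool(rest[2],np.radians(0)); 
for P,t in ((o+M@[-.06,0,.2],tool(rest[2],0)),(o+M@[.02,0,.17],tool(rest[2],.436))):
    q=manip.solve_ik(P,t.as_quat()); print(P.round(3),q)
E
```

```text
open t=22.54 tcp [ 0.5138 -0.2547  0.0743] F [ 0.2 -0.7 -0.1] gap 0.0917
up t=23.18 tcp [ 0.481  -0.222   0.1851] F [-0.9 -0.9 -0.1] gap 0.0918
[ 0.453 -0.119  0.241] [ 1.19238784  0.29374541 -1.14415759  1.95918007  0.30388987  1.07769078
  0.68300093]
[ 0.512 -0.18   0.248] [ 1.23821435  0.19249781 -1.21913762  2.10953335  0.72053804  0.76105577
  0.33669858]
```

View pics/w11.png

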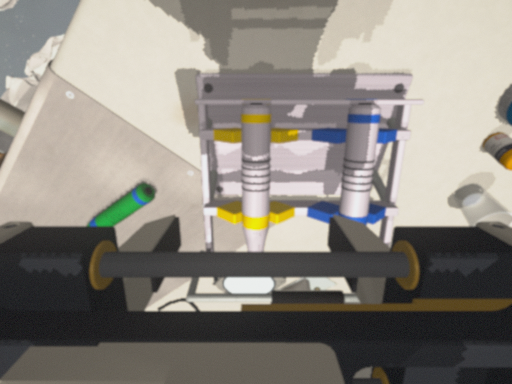

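```bash
python3 - <<'E'
from h import *
o,M=cradle(*rest); c,im=load('w11')
B=lambda th,y=0: o+M@np.array([.1-.0686*np.sin(th),y,-.03+.0686*np.cos(th)])
for th in (-.3,-.2,-.1,0,.05): print(th,proj(c,B(th)).round(1),proj(c,B(th,.035)).round(1),proj(c,B(th,-.035)).round(1))
a=cv2.resize(im[255:320,170:380],None,fx=3.8,fy=3.8,interpolation=cv2.INTER_CUBIC)
ti=cv2.imread('pics/top0.png')[...,::-1][160:210,300:365]; b=cv2.resize(ti,(798,600-a.shape[0]),interpolation=cv2.INTER_CUBIC)
cv2.imwrite('pics/kc.png',np.vstack([a,b])[...,::-1])
E
```

```text
-0.3 [[305.6 305.4]] [[340.6 305.3]] [[270.6 305.4]]
-0.2 [[306.3 301. ]] [[341.7 300.9]] [[270.8 301. ]]
-0.1 [[306.8 295.9]] [[342.7 295.8]] [[271.  295.9]]
0 [[307.3 290.1]] [[343.4 290.1]] [[271.1 290.1]]
0.05 [[307.4 287. ]] [[343.7 287. ]] [[271.2 287.1]]
```

View pics/kc.png

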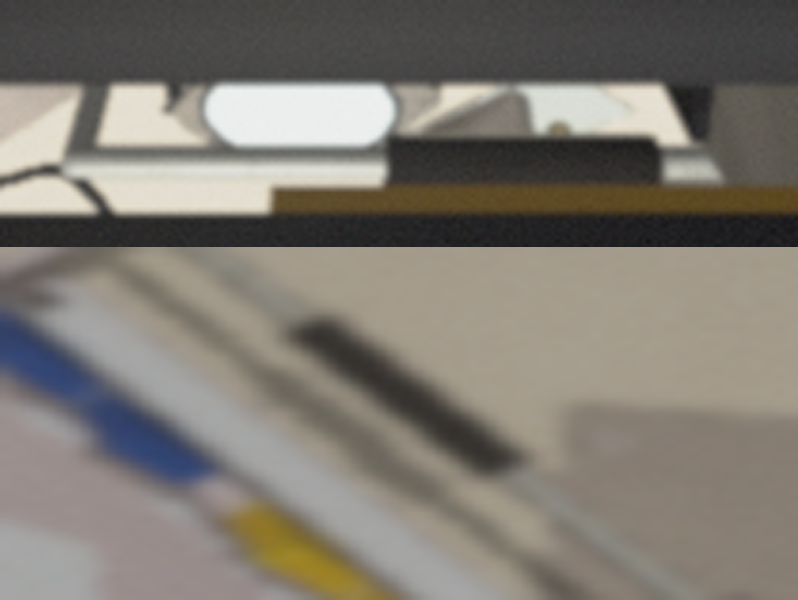

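```bash
cat >> h.py <<'E'
def keep(th): return np.array([.1-.0686*np.sin(th),0,-.03+.0686*np.cos(th)])
mK=(R.from_euler('z',rest[2])*R.from_euler('y',-np.radians(25))).as_matrix()
tK=R.from_matrix(np.c_[mK[:,0],-mK[:,1],-mK[:,2]])
E
python3 - <<'E'
from h import *
o,M=cradle(*rest)
P=o+M@(keep(-.15)+[0,0,.075]); q=manip.solve_ik(P,tK.as_quat()); print(P.round(3),np.round(q,2))
manip.move_pose(P,tK.as_quat()); rep('above')
snap('wrist','w12'); snap('scene','s12',crop=(200,130,340,240),scale=5)
E
```

```text
[ 0.585 -0.257  0.234] [ 0.91  0.33 -0.79  1.94  0.75  0.74 -1.13]
above t=24.46 tcp [ 0.5847 -0.2565  0.2325] F [-0.3 -0.1 -0.3] gap 0.0920
```

View pics/w12.png

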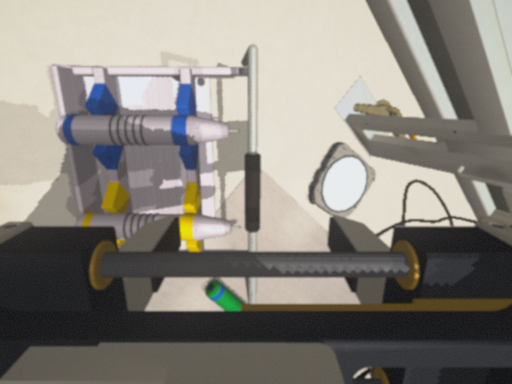

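View pics/s12.png

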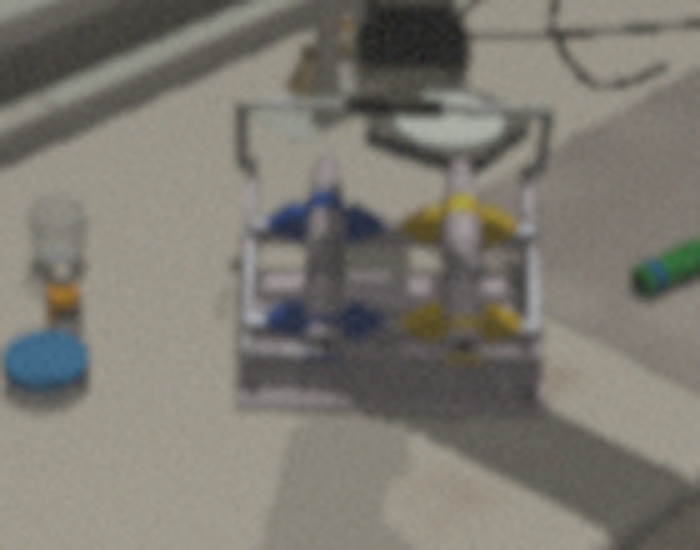

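```bash
python3 - <<'E'
from h import *
o,M=cradle(*rest); off=np.array([0,0,-.010])
manip.servo_line(o+M@(keep(-.15)+off),vel=.15); rep('down')
effector.close(8); rep('closed')
for th in np.linspace(-.15,.775,7)[1:]:
    manip.servo_line(o+M@(keep(th)+off),vel=.08)
    F=M.T@np.array(manip.current_force()); print('%.3f'%th,F.round(1),(M.T@(np.array(manip.current_tool_pos())-o)-off).round(4),keep(th).round(4),'t %.2f'%T())
    if np.linalg.norm(F)>20: break
snap('wrist','w13'); snap('scene','s13',crop=(200,130,340,240),scale=5)
E
```

```text
down t=25.27 tcp [ 0.6105 -0.2823  0.1573] F [ 0.3 -0.6  0.9] gap 0.0917
closed t=26.47 tcp [ 0.6099 -0.2824  0.1565] F [-0.9  0.4 -0.3] gap 0.0136
0.004 [-0.3 -0.6  2.8] [0.0993 0.0002 0.0389] [0.0997 0.     0.0386] t 26.75
0.158 [-1.   0.9  2.9] [0.0886 0.0003 0.0379] [0.0892 0.     0.0377] t 27.03
0.312 [-1.5  1.4  3.3] [0.078  0.0004 0.0352] [0.0789 0.     0.0353] t 27.32
0.467 [-1.4  1.9  0.1] [0.0685 0.0003 0.031 ] [0.0691 0.     0.0313] t 27.60
0.621 [-1.1  2.5  0.1] [0.0597 0.0004 0.0256] [0.0601 0.     0.0258] t 27.88
0.775 [-1.1  2.4 -1.9] [0.0519 0.0003 0.0189] [0.052 0.    0.019] t 28.17
```

View pics/w13.png

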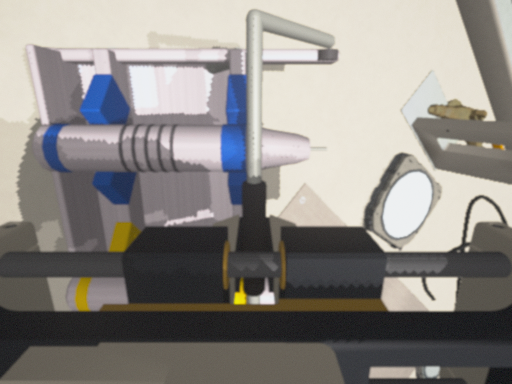

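```bash
python3 - <<'E'
from h import *
o,M=cradle(*rest); off=np.array([0,0,-.010]); d=np.array([-.714,0,-.70]); b=keep(.775)
for s in (.001,.002,.003,.004,.005):
    manip.servo_line(o+M@(b+off+d*s),vel=.04)
    F=M.T@np.array(manip.current_force()); a=M.T@(np.array(manip.current_tool_pos())-o)-off
    print(s,F.round(1),'along %.4f'%((a-b)@d),'th %.3f'%np.arctan2(.1-a[0],a[2]+.03),'gap %.4f'%manip.current_finger_gap(),'t %.2f'%T())
    if -F@d>12: break
E
```

```text
0.001 [-1.1  3.6  0.5] along 0.0006 th 0.784 gap 0.0136 t 28.52
0.002 [-1.2  2.4  4.3] along 0.0011 th 0.792 gap 0.0137 t 28.77
0.003 [0.2 1.7 8.9] along 0.0014 th 0.796 gap 0.0134 t 29.02
0.004 [ 1.5  1.6 10.2] along 0.0018 th 0.801 gap 0.0136 t 29.27
0.005 [ 2.4  1.6 10.9] along 0.0022 th 0.807 gap 0.0136 t 29.52
```

```bash
python3 - <<'E'
from h import *
o,M=cradle(*rest); b=keep(.775)
manip.servo_line(o+M@(b+[0,0,-.0105]),vel=.05)
effector.open_jaws(); rep('open')
manip.servo_line(o+M@(b+[0,0,.06]),vel=.2); rep('up')
snap('wrist','w14'); snap('top','t14',crop=(250,140,370,260),scale=5); snap('scene','s14',crop=(200,130,340,240),scale=5)
E
```

```text
open t=31.07 tcp [ 0.5792 -0.2506  0.1147] F [-0.6  0.4  0.6] gap 0.0920
up t=31.57 tcp [ 0.5586 -0.2298  0.1788] F [ 0.2 -0.  -0. ] gap 0.0918
```

View pics/w14.png

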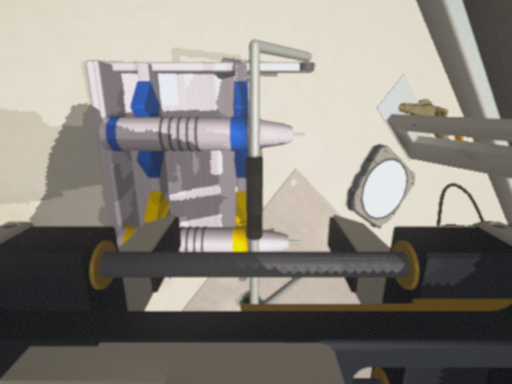

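View pics/s14.png

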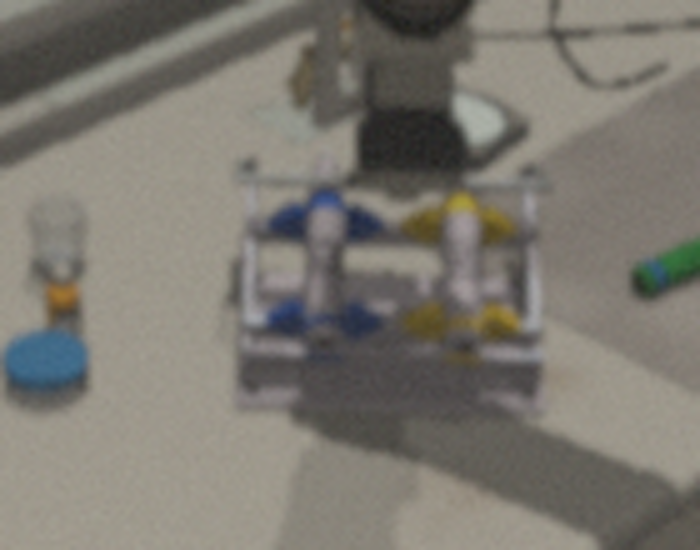

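```bash
python3 - <<'E'
from h import *
o,M=cradle(*rest); c,im=load('w14')
for th in (.72,.75,.775,.8): print(th,[proj(c,o+M@(keep(th)+[0,y,0]))[0].round(1).tolist() for y in (0,.035,.11)])
a=cv2.resize(im[40:240,215:320],None,fx=3,fy=3,interpolation=cv2.INTER_CUBIC)
g=im[100:150:10,235:285].mean(2); print(g.round(0).tolist()[0])
cv2.imwrite('pics/w14c.png',a[...,::-1])
b=keep(.775)
effector.close(20); rep('shut')
zs=[.036,.030,.028,.0265,.0255,.0245,.0235]
for z in zs:
    manip.servo_line(o+M@[b[0]+.002,0,z],vel=.1 if z>.03 else .04)
    F=M.T@np.array(manip.current_force()); print(z,F.round(1),(M.T@(np.array(manip.current_tool_pos())-o)).round(4),'t %.2f'%T())
    if F[2]>8: break
E
```

```text
0.72 [[256.2, 198.1], [256.3, 155.8], [256.5, 51.0]]
0.75 [[254.3, 197.5], [254.3, 155.5], [254.4, 51.4]]
0.775 [[252.8, 197.1], [252.8, 155.2], [252.6, 51.6]]
0.8 [[251.4, 196.6], [251.2, 155.0], [250.9, 51.9]]
[102.0, 105.0, 105.0, 109.0, 106.0, 98.0, 92.0, 87.0, 89.0, 85.0, 88.0, 87.0, 104.0, 130.0, 135.0, 135.0, 154.0, 173.0, 197.0, 218.0, 226.0, 220.0, 203.0, 185.0, 190.0, 206.0, 217.0, 219.0, 220.0, 220.0, 219.0, 221.0, 223.0, 223.0, 220.0, 221.0, 222.0, 221.0, 221.0, 220.0, 220.0, 221.0, 221.0, 223.0, 221.0, 222.0, 220.0, 222.0, 220.0, 222.0]
shut t=33.16 tcp [ 0.5586 -0.2291  0.1786] F [ 0.4 -0.4  0.3] gap 0.0003
0.036 [0.4 0.5 0. ] [0.0538 0.0004 0.0361] t 33.74
0.03 [-0.5 -0.  -0. ] [ 0.0541 -0.0001  0.0301] t 34.04
0.028 [ 0.7  0.5 -0.5] [0.0541 0.     0.0281] t 34.29
0.0265 [-3.4 -0.8  5. ] [0.0526 0.0001 0.0266] t 34.54
0.0255 [-5.3 -2.8 15.8] [0.0526 0.0001 0.0263] t 34.79
```

View pics/w14c.png

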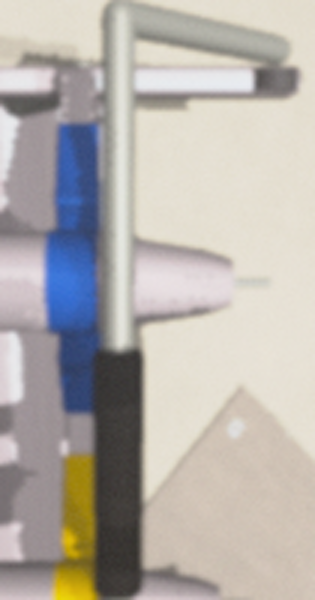

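```bash
python3 - <<'E'
from h import *
o,M=cradle(*rest)
manip.servo_line(o+M@[.05,0,.12],vel=.2); rep('up')
t=tool(rest[2],np.radians(25)); P=o+M@[-.02,0,.17]; q=manip.solve_ik(P,t.as_quat()); print(q)
manip.move_pose(P,t.as_quat()); rep('look'); manip.sleep(.3)
snap('wrist','w15'); snap('top','t15')
E
```

```text
up t=35.42 tcp [ 0.5451 -0.2161  0.2146] F [ 0.3 -0.5 -0.7] gap 0.0003
[ 1.15223957  0.10840764 -1.14364201  2.18775292  0.65588137  0.69243957
  0.32385058]
look t=36.80 tcp [ 0.4867 -0.1545  0.2302] F [0.2 0.8 0.9] gap 0.0004
```

View pics/w15.png

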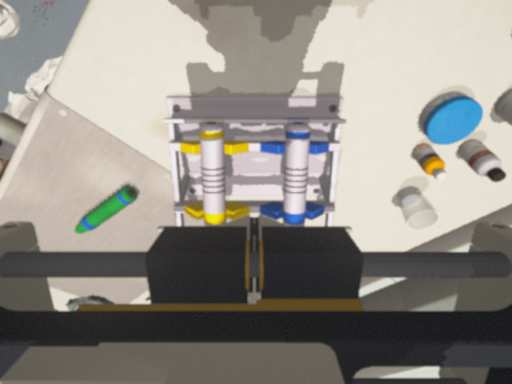

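View pics/t15.png

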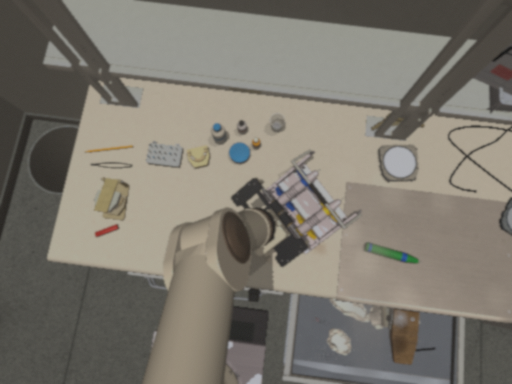

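```bash
python3 - <<'E'
from h import *
o,M=cradle(*rest); c,im=load('w15')
for y in (.05,-.05): print(proj(c,o+M@[-.066,y,.014]).round(1),proj(c,o+M@[-.0588,y,.014]).round(1),proj(c,o+M@[.034,y,.014]).round(1),proj(c,o+M@[.048,y,.014]).round(1))
hsv=cv2.cvtColor(im,cv2.COLOR_RGB2HSV)
for u in (297,212): print(u,[(r,int(hsv[r,u,0]),int(hsv[r,u,1])) for r in list(range(122,142))+list(range(206,226)) if hsv[r,u,1]>90])
E
```

```text
[[299.2 130.1]] [[298.9 136.6]] [[295.4 213.6]] [[294.9 224.2]]
[[209.2 130.1]] [[209.5 136.7]] [[212.9 213.7]] [[213.4 224.3]]
297 [(132, 113, 106), (133, 110, 164), (134, 109, 180), (135, 110, 171), (136, 110, 167), (137, 111, 148), (215, 110, 166), (216, 109, 187), (217, 108, 193), (218, 109, 194), (219, 109, 192), (220, 109, 193), (221, 109, 193), (222, 110, 182), (223, 110, 162)]
212 [(132, 29, 113), (133, 29, 202), (134, 27, 249), (135, 25, 243), (136, 25, 247), (137, 23, 194), (138, 22, 132), (214, 28, 113), (215, 29, 255), (216, 29, 246), (217, 30, 244), (218, 29, 244), (219, 30, 244), (220, 29, 244), (221, 29, 244), (222, 28, 245), (223, 25, 250), (224, 22, 141)]
```

```bash
python3 - <<'E'
from h import *
manip.hand_in(); print(T())
E
```

```text
the job is handed in; nothing more can be done
the job is handed in; nothing more can be done
```

I laid both handpieces in the rest, blue in the blue notches and yellow in the yellow. Each has its nose uphill and its tail pushed against the stop. I then let go, swung the keeper shut and handed the job in at about 37 s.

- **Placing:** both barrels seated about where the measured rest pose predicted. I slid each one downhill until I felt the stop at about 5 N, and in the last wrist picture their rings lie within about 1 px (roughly 1 mm) of the predicted positions.
- **Keeper:** I swung it by its sleeve to the stop, then pressed down on the bar with shut fingers. The bar's top was at 26.3–26.6 mm above the slope against 26 mm expected, and it held firm at about 16 N. The camera put the angle at about 0.75–0.775.
- **Bystanders:** in the final top picture the tin, the plaster model and the green look-alike are where they began, and the gripper is well clear of everything.

The angle I worked out while pushing the keeper read up to 0.807, beyond the 0.775 stop. I put that down to the sleeve slipping in the jaws and the arm giving a little. The scene camera's first estimate of the rest was about 10–15 mm off the others, so I relied on the wrist-camera fit instead.

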